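# Fit the cup grate in the coffee machine at the height for the waiting cup

### The arm

A 6-joint arm with a two-finger parallel gripper is mounted at the origin on the work surface. World frame = base frame: x ahead of the robot, y to its left, z up, the work surface at z = 0. Lengths are in m, angles in rad, forces in N, time in s.
With the tool pointing down it reaches from about 0.275 to 0.975 m from the base axis. Payload 8.4 kg.
Tool frame: the origin (TCP) lies midway between the tips of the shut fingers; the grasp point (between the pads) lies 19 mm behind it; x points along the fingers, z is the direction in which the jaws open and shut, and the axes are right-handed (so a half turn about x gives the same grasp; the last joint's range is limited). The gripper opens to 92 mm and grips with 3 to 60 N. Pads are 20 mm wide; open, the fingers measure 128 mm over their backs; the gripper's body (75 mm by 189 mm) begins 69 mm behind the grasp point.
Start: joints at [1.111, 0.353, 1.633, -0, 1.155, -0.002], TCP at [0.276, 0.561, 0.215] pointing down, gripper open.
Joint ranges: [-2.63, 2.63], [-0.92, 2.1], [0.06, 2.66], [-1.3, 4.44], [0, 2.69], [-3.02, 3.02]. Speed limits (rad/s): [2.22, 2.22, 2.79, 3.14, 3.14, 3.14].

### API

Orientations are given as a rotation vector (axis times angle).
In Python, from rig import state, snapshot, job_done gives the robot as it stands.
- The arm moves only by the tool send_rows, never from a script. Its argument "commands" is a list of rows, each a list of 3 entries, a list of its own where there are three numbers: the closure, from -1 (fully open) to 1 (shut), then the shift along the world's x, y, z in units of 25 mm (1.0 is 25 mm), then the turn about the world's z in units of 6 degrees (1.0 is 6 degrees). A call has 1 to 10 rows; each row is the pose to reach, as a shift and turn from the pose commanded when the call began; what a row does not reach only later rows make up. A row lasts 1/12 s, in which the tool goes at most 41.7 mm and 7.16 degrees, less where a joint would pass 70% of its speed; a pose out of reach is approached as far as the arm can. A call with a gripper value outside its range is refused whole. The fingers move at their own pace and stop on an object; the grip force is fixed at half the most. Time passes only in rows, so rows that repeat a pose let the fingers close. It gives the time, the measured TCP pose, the force and the opening at its end, in the units of the state.
- state(): the state, without advancing time (a new reading comes with each control period).
- snapshot(name): name is "scene" or "side" or "wrist"; returns a dict with "img" (400x640x3 uint8, red, green, blue), "fx", "fy", "cx", "cy" (pixels), "R" (3x3) and "t" (3): a world point X has camera coordinates R X + t; the wrist camera has in their place "hand_eye" (4x4, takes a point from camera to tool coordinates, whose origin is the TCP and whose axes are the tool frame's). Camera axes: x right, y down, z forward; pixel columns grow to the right and rows downward; lengths in m; the calibration is good to about 2 mm. A picture is of the moment at which its call begins: read the wrist's pose just before it. There is no depth.
- job_done(): hands the job in, once; it reports no verdict.
The state is a dict: "clock": time; "joint_pos": joint angles; "qvel": joint speeds; "joint_efforts": joint torques, N m; "tool_pos": TCP position; "orientation": TCP orientation; "wrist_force": force on the tool from outside, world axes, zero at the start; "wrist_torque": the same for the moment, N m; "opening": opening from 0.0 (shut) to 1.0 (fully open).
Only numpy, scipy, OpenCV 4.12 (cv2) and the standard library are available. Lean on these libraries where they do the work, as an engineer would, in place of code of your own. Each camera call takes 0.05 s, during which the arm holds its last target. There are 200 camera calls.

### The job

Fit the loose steel cup grate into the coffee machine for the cup that stands on the paper coaster: slide it level onto the highest of the three rail pairs that still lets that cup stand on the grate below the spout, and push it fully home, until the seat plate at the back of the bay has gone back as far as it will go. Feel for the end and do not force it: never press the grate on the machine with more than 30 N. Let go of the grate, and leave the cups standing where they are.

Things in the scene. Friction and masses are not known exactly. Their poses are not given: they have to be found in the camera images.
- machine: Fixed black coffee machine, 173 mm wide, 345 high. Origin on the counter, mid-width, 25 mm behind the rails' front ends; x points into the open cup bay (the way to slide, away from the robot), z up. The bay is 145 mm wide between two cheeks 140 long, 185 high, whose front edges flare outward for 17 mm before x = -25 mm. Base 40 mm high; brew head's front at x = 40 mm, underside at z = 260 mm.
- rails_low (a point): Midway between the front ends of the lowest of three rail pairs, level with the rails' upper faces, 65 mm above the counter. All rails are level, on the cheeks' inner faces, 12 mm wide, 6 thick, 120 long, running along the machine's x.
- rails_middle (a point): The same for the middle rail pair, 105 mm above the counter.
- rails_high (a point): The same for the highest rail pair, 145 mm above the counter.
- spout_tip (a point): Lower end of the coffee spout, 235 mm above the counter, 62 mm behind the machine's origin. The cup will stand on the grate (8 mm thick, lying on a rail pair) below it.
- seat (a joint): Grey upright seat plate at the back of the bay, behind all rail pairs, pushed along x by the grate's rear edge. 0 = forward, 0.012 m = fully back on its firm stop; starts 0 to 4 mm back. Stiff (about 6 N), no spring, stays where left. Mounting depth varies unmeasured: with the grate fully home the grip point is 70 to 80 mm before the machine's origin. Feel the end: the push rises steeply there.
- grate_grip (a point): Grip point of the loose cup grate: centre of its upright fin, 27 mm above the grate's underside, 33 mm before the plate's front edge, 163 mm before its rear edge. Fin 14 mm thick (y), 55 long (x), 46 high (4 to 50 mm above the underside), mid-width. x points from the fin to the plate's rear edge, which goes into the bay first; z up. Pinch the fin from above, closing along y.
- grate: The same grate: slotted plate 130 mm (x) by 140 (y), 8 thick, about 0.22 kg, starting flat on the counter; 2.5 mm of play each side in the bay. Origin at the centre of the plate's underside, 98 mm behind the grip point; axes as for the grip point.
- coaster: Thin round white paper coaster (104 mm across, flat on the counter) on the right of the machine; one of the three cups stands on it, the other two stand more than 100 mm from it. Origin at its centre.
- espresso_cup: Small white cup without handle, 60 mm high, 60 mm across. Origin at the centre of its underside.
- mug: White mug with a handle, 95 mm high, 80 mm across. Origin at the centre of its underside.
- latte_cup: Tall white cup without handle, 140 mm high, 72 mm across. Origin at the centre of its underside.
Not all that is in view belongs to the job. Of the things that look like the grate, take the one that is farthest to the robot's right at the start. What is shaped like the latte_cup but blue is not meant.

How it is judged:
At the end, for the whole second after the job is handed in: The grate lies at rest, level (0.06 rad), straight (0.07 rad) and within 6 mm of height on the rail pair for the cup on the coaster (high: espresso cup, middle: mug, low: latte cup), seat plate back 10 mm or more, grip point at most 83 mm before the machine's origin, 12 mm off its middle (((horizontal distance between espresso_cup and coaster below 0.035 m and z of grate_grip in the frame of machine between 0.166 and 0.178 m) or (horizontal distance between mug and coaster below 0.035 m and z of grate_grip in the frame of machine between 0.126 and 0.138 m) or (horizontal distance between latte_cup and coaster below 0.035 m and z of grate_grip in the frame of machine between 0.086 and 0.098 m)) and value of joint seat above 0.01 m and x of grate_grip in the frame of machine above -0.083 m and y of grate_grip in the frame of machine between -0.012 and 0.012 m and angle between grate_grip's own z axis and vertical below 0.06 rad and angle between the x axis of grate_grip and the x axis of machine, either way round below 0.07 rad and linear speed of grate below 0.01 m/s); the robot touches nothing.
It fails at once if the grate is forced: it presses on the machine with more than 30 N (contact force between grate and machine above 30 N).
It fails at once if the espresso cup is shifted by more than 15 mm or tipped (distance of espresso_cup from where it was at the start of the episode above 0.015 m or angle between espresso_cup's own z axis and vertical above 0.2 rad).
It fails at once if the mug is shifted by more than 15 mm or tipped (distance of mug from where it was at the start of the episode above 0.015 m or angle between mug's own z axis and vertical above 0.2 rad).
It fails at once if the latte cup is shifted by more than 15 mm or tipped (distance of latte_cup from where it was at the start of the episode above 0.015 m or angle between latte_cup's own z axis and vertical above 0.2 rad).
It also fails if it takes over 67 s, if anything falls off the work surface, if the arm or the gripper's body presses on something with over 40 N, if the wrist force passes 120 N, or if a joint passes its speed limit or range.

## Working session

There is one attempt and no reset: what is moved stays moved. The work goes in short steps, Python scripts to look and compute and a tool call to move; the robot and the scene stay as the last step left them, time stands still between calls to the robot, and variables do not carry over. Pictures are saved under pics/ and viewed, about 8 in all and at most 12, crops included, and the job is handed in when it is done.

Besides the shell and the picture viewer there is one more tool, called by a JSON object that holds its "name" and its "arguments", one argument or row to a line. send_rows: Moves the arm, as the interface text tells. Its arguments: {"type":"object","properties":{"commands":{"type":"array"}},"required":["commands"]}

```bash
mkdir -p pics; ls
python3 - <<'E'
from rig import state,snapshot
import cv2,numpy as np,pickle
print(state())
for n in ["scene","side"]:
    s=snapshot(n); pickle.dump(s,open(n+".pkl","wb"))
    cv2.imwrite(f"pics/{n}0.png",s["img"][:,:,::-1])
    R=np.array(s["R"]);print(n,s["fx"],s["cx"],s["cy"],-R.T@np.array(s["t"]),R[2])
E
```

```text
pics
{'clock': 0.0, 'joint_pos': array([ 1.11060575e+00,  3.53638849e-01,  1.63414167e+00,  1.06452502e-05,
        1.15520154e+00, -2.39189516e-03]), 'qvel': array([-1.90297354e-03, -3.03688157e-04,  8.49760633e-05,  4.99094868e-04,
        6.39263540e-04, -1.01586792e-05]), 'joint_efforts': array([-3.16145388e-04, -5.93855882e+01, -3.34218585e+01,  6.98029040e-02,
        2.34675320e-02, -1.12231801e-04]), 'tool_pos': array([0.27600265, 0.56019463, 0.21386628]), 'orientation': array([-0.86646663,  1.39287464,  0.86528177]), 'wrist_force': array([-0.28288908, -0.51337728, -0.79039348]), 'wrist_torque': array([-0.06481041, -0.03775511,  0.04620942]), 'opening': 0.9992055659710812}
scene 383.1529159996394 316.2515193556884 200.14853433033826 [ 0.73056868 -0.91887868  0.8706689 ] [-0.15275994  0.77719399 -0.61043747]
side 378.99849630515024 318.67082465252753 196.36271309070685 [ 0.17420774 -0.97589664  1.14103997] [ 0.26256956  0.67801781 -0.68654867]
```

View pics/scene0.png

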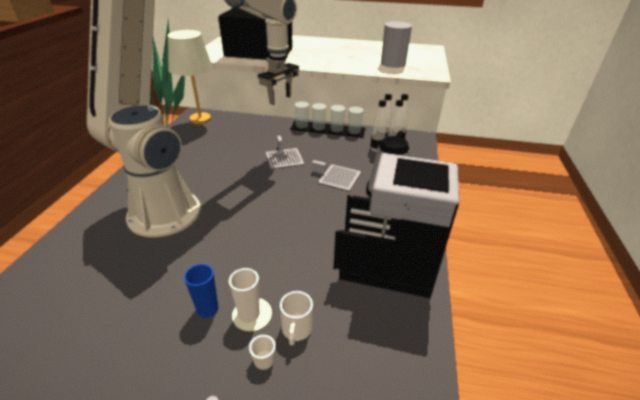

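View pics/side0.png

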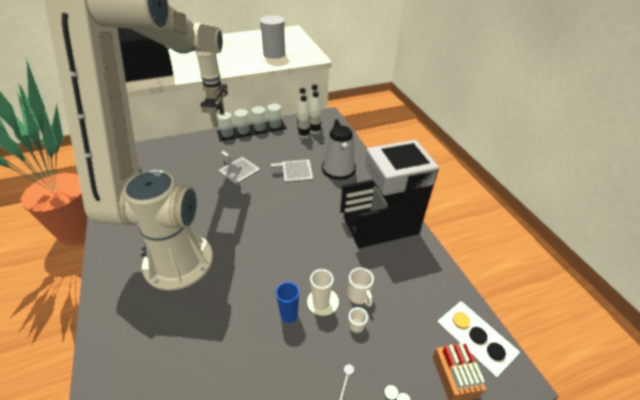

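Both views show the latte cup standing on the coaster (scene about 250,314; side about 323,302), so the low rails apply. The grate candidates are A at scene (285,157) / side (238,168) and B at scene (340,176) / side (297,170). The machine's bay opens to the left.

```bash
cat > h.py <<'E'
import numpy as np,cv2,pickle
def ld(n): return pickle.load(open(n+".pkl","rb"))
def ray(s,p):
    R=np.array(s["R"]);t=np.array(s["t"])
    d=R.T@np.array([(p[0]-s["cx"])/s["fx"],(p[1]-s["cy"])/s["fy"],1.]);return -R.T@t,d/np.linalg.norm(d)
def onz(s,p,z):
    o,d=ray(s,p);return o+d*(z-o[2])/d[2]
def tri(rs):
    A=sum(np.eye(3)-np.outer(d,d) for o,d in rs);b=sum((np.eye(3)-np.outer(d,d))@o for o,d in rs)
    X=np.linalg.solve(A,b);return X,[np.linalg.norm(np.cross(X-o,d)) for o,d in rs]
def proj(s,X):
    c=np.array(s["R"])@X+np.array(s["t"]);return np.array([s["fx"]*c[0]/c[2]+s["cx"],s["fy"]*c[1]/c[2]+s["cy"]])
E
python3 - <<'E'
from h import *
a,b=ld("scene"),ld("side")
for n,s,p in [("A",a,(285,157)),("A",b,(240,170)),("B",a,(340,177)),("B",b,(297,171)),("coaster",a,(251,314)),("coaster",b,(323,302)),("latte base",a,(246,318)),("latte base",b,(322,306)),("patch",a,(237,197))]: print(n,onz(s,p,0).round(3))
c=lambda s,x,y,w,h,k:cv2.resize(s["img"][y:y+h,x:x+w,::-1],None,fx=k,fy=k,interpolation=cv2.INTER_CUBIC)
i1=c(a,260,130,200,75,4);i2=c(b,210,145,200,75,4)
cv2.imwrite("pics/grates.png",np.vstack([i1,i2]))
i1=c(a,325,145,140,150,4)[:, :400];
cv2.imwrite("pics/mach.png",np.hstack([c(a,330,145,80,110,5),c(b,335,135,80,110,5)]))
E
```

```text
A [0.318 0.461 0.   ]
A [0.323 0.442 0.   ]
B [0.576 0.361 0.   ]
B [0.574 0.348 0.   ]
coaster [ 0.443 -0.338  0.   ]
coaster [ 0.444 -0.343  0.   ]
latte base [ 0.434 -0.353  0.   ]
latte base [ 0.436 -0.356  0.   ]
patch [ 0.219  0.144 -0.   ]
```

View pics/grates.png

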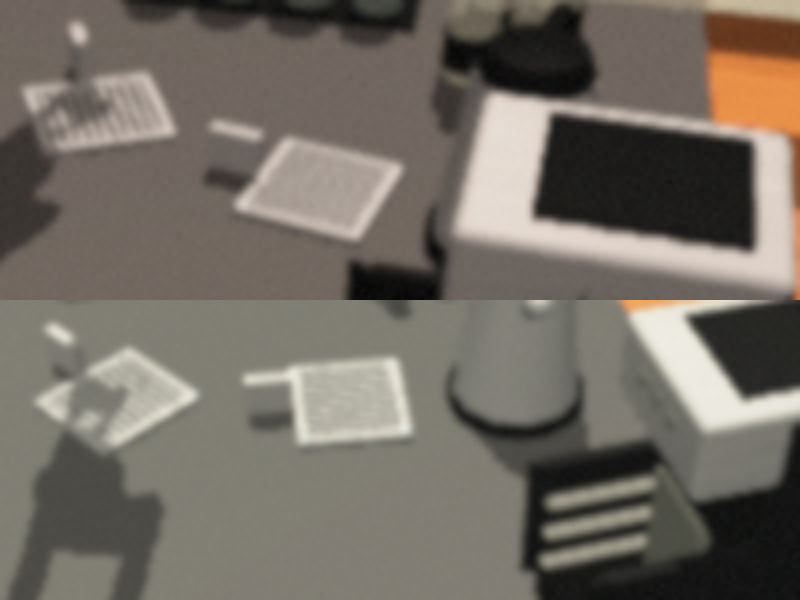

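View pics/mach.png

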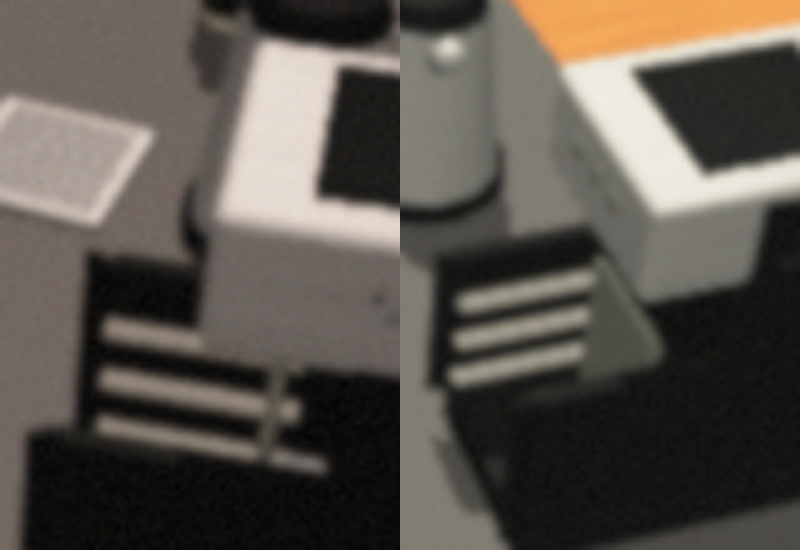

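Run:
```python
from h import *
for n,roi,roit in [("scene",(312,150,52,45),(365,148,100,65)),("side",(275,150,42,38),(362,136,80,55))]:
    s=ld(n);g=cv2.cvtColor(s["img"],cv2.COLOR_RGB2GRAY)
    for name,(x,y,w,h),z,th in [("grate",roi,.008,None),("top",roit,.345,None)]:
        c=g[y:y+h,x:x+w];k=8
        C=cv2.resize(c,None,fx=k,fy=k,interpolation=cv2.INTER_CUBIC)
        if name=="grate": T,m=cv2.threshold(C,0,255,cv2.THRESH_OTSU)
        else: T,m=cv2.threshold(C,175 if n=="side" else 165,255,cv2.THRESH_BINARY)
        m=cv2.morphologyEx(m,cv2.MORPH_OPEN,np.ones((3*k,3*k)))
        cs,_=cv2.findContours(m,cv2.RETR_EXTERNAL,cv2.CHAIN_APPROX_NONE)
        P=cv2.convexHull(max(cs,key=cv2.contourArea))[:,0]
        P=(P+.5)/k-.5+[x,y]
        W=np.array([onz(s,p,z)[:2] for p in P])
        r=cv2.minAreaRect((W*1000).astype(np.float32))
        print(n,name,T,np.round(r[0]),np.round(r[1],1),round(r[2],1)); print(cv2.boxPoints(r).round().tolist())
s=ld("side");print(onz(s,(340,165),0.0), onz(s,(340,175),0))
```

```text
scene grate 135.0 [575. 355.] [152.3 138.1] 77.9
[[491.0, 295.0], [626.0, 267.0], [658.0, 415.0], [523.0, 444.0]]
scene top 165.0 [822. -94.] [176.3 196.3] 87.3
[[720.0, -177.0], [916.0, -187.0], [924.0, -10.0], [728.0, -1.0]]
side grate 156.0 [559. 353.] [150.9 171.8] 78.3
[[459.0, 296.0], [628.0, 261.0], [658.0, 409.0], [490.0, 444.0]]
side top 175.0 [854. -64.] [245.6 267.6] 86.6
[[713.0, -179.0], [980.0, -195.0], [995.0, 50.0], [728.0, 66.0]]
[0.78366772 0.32345006 0.        ] [0.75497996 0.25450236 0.        ]
```

Run:
```python
from h import *
from rig import state
from scipy.spatial.transform import Rotation as Ro
R=Ro.from_rotvec(state()["orientation"]).as_matrix();print(R.round(3)); print("jaw yaw",np.degrees(np.arctan2(R[1,2],R[0,2])))
a,b=ld("scene"),ld("side")
for s,p in [(a,(319,162.5)),(b,(276.7,164.5))]: print(onz(s,p,.05))
print(tri([ray(a,(319,162.5)),ray(b,(276.7,164.5))]))
```

```text
[[-0.001 -0.897  0.442]
 [-0.001  0.442  0.897]
 [-1.     0.    -0.001]]
jaw yaw 63.76939777811485
[0.48599426 0.37131796 0.05      ]
[0.48323452 0.36476634 0.05      ]
(array([0.4851009 , 0.37092514, 0.04772912]), [np.float64(0.0022526331515412526), np.float64(0.0022526331515414855)])
```

{"name": "send_rows", "arguments": {
  "commands": [
    [-1,[2,-1.9,0],0.6],
    [-1,[4,-3.8,0],1.2],
    [-1,[6,-5.6,0],1.8],
    [-1,[8,-7.5,0],2.4],
    [-1,[8,-7.5,0],2.4],
    [-1,[8,-7.5,0],2.4],
    [-1,[8,-7.5,0],2.4],
    [-1,[8,-7.5,0],2.4],
    [-1,[8,-7.5,0],2.4],
    [-1,[8,-7.5,0],2.4]
  ]
}}

```text
clock: 0.93
tool_pos: [0.4757, 0.3733, 0.2143]
orientation: [-1.055, 1.301, 1.056]
wrist_force: [0.5, 0.3, -0.4]
opening: 0.997
```

```bash
cat >> h.py <<'E'
def wrist(name):
    from rig import state,snapshot
    from scipy.spatial.transform import Rotation as Ro
    st=state();s=snapshot("wrist")
    T=np.eye(4);T[:3,:3]=Ro.from_rotvec(st["orientation"]).as_matrix();T[:3,3]=st["tool_pos"]
    M=np.linalg.inv(T@np.array(s["hand_eye"]));s["R"]=M[:3,:3];s["t"]=M[:3,3]
    pickle.dump(s,open(name+".pkl","wb"));cv2.imwrite(f"pics/{name}.png",s["img"][:,:,::-1]);return s,st
E
python3 - <<'E'
from h import *
s,st=wrist("w1");print(st["clock"],st["tool_pos"])
print("fin?",proj(s,np.array([.479,.372,.05])),"centre",proj(s,np.array([.575,.353,.008])))
E
```

```text
0.9333 [0.4756832  0.37333422 0.21426171]
fin? [323.49171948 188.36639195] centre [324.53553293 250.21388192]
```

View pics/w1.png

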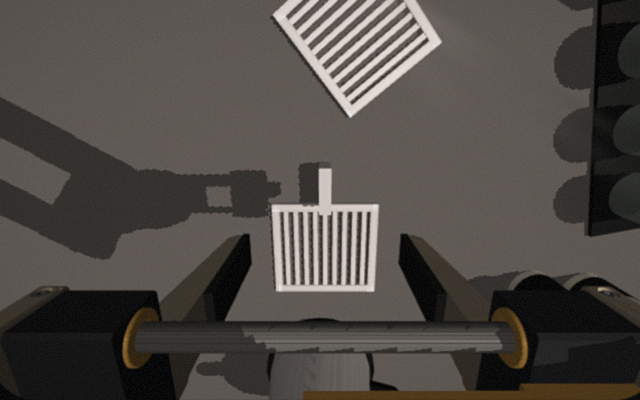

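The wrist view shows grate B: plate corners near (272,205), (379,205) and (375,291), with the fin at (325,188). Grate A is farther off at the top of the picture.

Run:
```python
from h import *
s=ld("w1");g=cv2.cvtColor(s["img"],cv2.COLOR_RGB2GRAY)
def rect(x,y,w,h,z,ksz,dil=True):
    C=cv2.resize(g[y:y+h,x:x+w],None,fx=8,fy=8,interpolation=cv2.INTER_CUBIC)
    _,m=cv2.threshold(C,145,255,0)
    cs,_=cv2.findContours(m,cv2.RETR_EXTERNAL,cv2.CHAIN_APPROX_NONE)
    P=(max(cs,key=cv2.contourArea)[:,0]+.5)/8-.5+[x,y]
    W=np.array([onz(s,p,z)[:2] for p in P]);r=cv2.minAreaRect((W*1000).astype(np.float32))
    print(np.round(r[0],1),np.round(r[1],1),round(r[2],2),P.min(0),P.max(0))
rect(260,203.5.__int__(),135,100,.008,0)
rect(312,155,25,47,.05,0)
```

```text
[573.3 353.7] [140.6 132.7] 78.12 [271.3125 202.5625] [378.4375 291.3125]
[475.5 374.2] [14.4 39. ] 78.11 [318.4375 168.0625] [331.0625 201.4375]
```

{"name": "send_rows", "arguments": {
  "commands": [
    [-0.5,[0,0.04,-1.5],0],
    [-0.5,[0,0.04,-3],0],
    [-0.5,[0,0.04,-4.5],0],
    [-0.5,[0,0.04,-6],0],
    [-0.5,[0,0.04,-7.2],0],
    [-0.5,[0,0.04,-8.08],0],
    [-0.5,[0,0.04,-8.08],0],
    [-0.5,[0,0.04,-8.08],0],
    [-0.5,[0,0.04,-8.08],0]
  ]
}}

```text
clock: 1.73
tool_pos: [0.4764, 0.3754, 0.0139]
orientation: [-1.056, 1.298, 1.056]
wrist_force: [-0.2, 0.1, 0.3]
opening: 0.75
```

{"name": "send_rows", "arguments": {
  "commands": [
    [1,[0,0,0],0],
    [1,[0,0,0],0],
    [1,[0,0,0],0],
    [1,[0,0,0],0],
    [1,[0,0,0],0],
    [1,[0,0,0],0],
    [1,[0,0,0],0],
    [1,[0,0,0],0]
  ]
}}

```text
clock: 2.4
tool_pos: [0.4763, 0.3741, 0.0126]
orientation: [-1.056, 1.3, 1.056]
wrist_force: [0.5, -0.5, 0.4]
opening: 0.196
```

{"name": "send_rows", "arguments": {
  "commands": [
    [1,[0,0,0],0],
    [1,[0,0,0],0],
    [1,[0,0,0],0],
    [1,[0,0,0],0]
  ]
}}

```text
clock: 2.73
tool_pos: [0.4762, 0.3741, 0.0125]
orientation: [-1.056, 1.3, 1.056]
wrist_force: [0.0, -0.2, 0.3]
opening: 0.144
```

{"name": "send_rows", "arguments": {
  "commands": [
    [1,[0,0,0.4],0],
    [1,[0,0,0.8],0],
    [1,[0,0,1.4],0],
    [1,[0,0,2.0],0],
    [1,[-0.2,0,2.8],0],
    [1,[-0.6,0,3.4],0],
    [1,[-1,0,4],0],
    [1,[-1.4,0,4],0],
    [1,[-1.4,0,4],0],
    [1,[-1.4,0,4],0]
  ]
}}

```text
clock: 3.57
tool_pos: [0.4407, 0.374, 0.1124]
orientation: [-1.056, 1.3, 1.056]
wrist_force: [0.1, -0.8, -2.3]
opening: 0.155
```

{"name": "send_rows", "arguments": {
  "commands": [
    [1,[0,-1,0],0.1],
    [1,[0,-2,0],0.2],
    [1,[0,-3.3,0],0.3],
    [1,[0,-4.6,0],0.4],
    [1,[0,-5.9,0],0.5],
    [1,[0,-7.2,0],0.6],
    [1,[0,-8.5,0],0.7],
    [1,[0,-9.8,0],0.8],
    [1,[0,-11,0],0.9],
    [1,[0,-12,0],1.0]
  ]
}}

```text
clock: 4.4
tool_pos: [0.4408, 0.072, 0.1118]
orientation: [-1.134, 1.257, 1.135]
wrist_force: [1.0, 1.1, -2.1]
opening: 0.155
```

{"name": "send_rows", "arguments": {
  "commands": [
    [1,[0,-1,0],0.1],
    [1,[0,-2,0],0.2],
    [1,[0,-3,0],0.3],
    [1,[0,-4,0],0.4],
    [1,[0,-5,0],0.5],
    [1,[0,-5.6,0],0.52],
    [1,[0,-6,0],0.52],
    [1,[0,-6,0],0.52],
    [1,[0,-6,0],0.52],
    [1,[0,-6,0],0.52]
  ]
}}

```text
clock: 5.23
tool_pos: [0.4411, -0.0752, 0.1123]
orientation: [-1.174, 1.231, 1.175]
wrist_force: [0.1, 0.8, -3.1]
opening: 0.15
```

Run:
```python
from h import *
from rig import state,snapshot
st=state();print(st["clock"],st["tool_pos"],st["opening"])
ims=[]
for n,(x,y,w,h) in [("scene",(255,170,165,140)),("side",(255,165,165,140))]:
    s=snapshot(n);pickle.dump(s,open(n+"1.pkl","wb"));ims.append(cv2.resize(s["img"][y:y+h,x:x+w,::-1],(400,340),interpolation=cv2.INTER_CUBIC))
cv2.imwrite("pics/pre.png",np.hstack(ims))
```

```text
5.2333 [ 0.44108113 -0.07524032  0.11225912] 0.15021139518130075
```

View pics/pre.png

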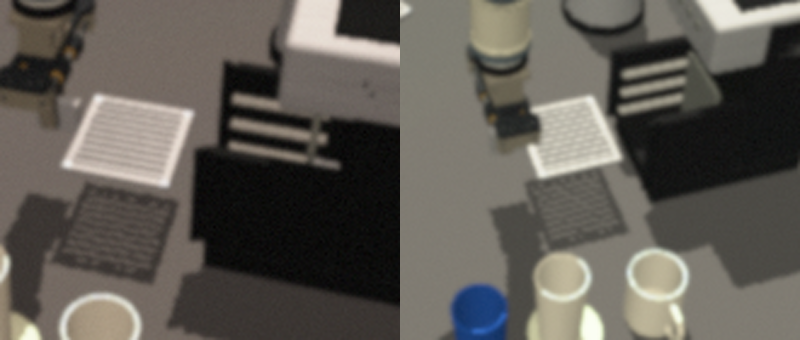

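The grate hangs level and ahead of the bay in both views. The left cheek's rails show at scene about (352–385, 210–238) and side about (345–372, 190–211). I'll measure the rails and the plate in the same pictures.

Run:
```python
from h import *
# rails: per-column half-max crossings of bright bands
for n,x0,x1,y0,y1 in [("scene1",352,374,200,240),("side1",347,370,182,216)]:
    s=ld(n);g=cv2.cvtColor(s["img"],cv2.COLOR_RGB2GRAY).astype(float)
    bands={}
    for x in range(x0,x1):
        v=g[y0:y1,x];hi=v>85
        ed=np.flatnonzero(np.diff(hi.astype(int)))
        cr=[e+(85-v[e])/(v[e+1]-v[e])+y0 for e in ed];sg=[np.sign(v[e+1]-v[e]) for e in ed]
        bb=[(a,b) for a,b,p in zip(cr,cr[1:],sg) if p>0]
        bands[x]=[(round(a,1),round(b,1)) for a,b in bb]
    for x in list(bands)[::4]: print(n,x,bands[x])
    # front ends: horizontal profiles
    for y in range(y0,y1,1):
        v=g[y,x0-14:x0+12];e=np.flatnonzero((v[:-1]<85)&(v[1:]>=85))
        if len(e): print(y,[round(k+(85-v[k])/(v[k+1]-v[k])+x0-14,1) for k in e],end="; ")
    print()
# plate: bright hull
for n,(x,y,w,h) in [("scene1",(280,206,60,44)),("side1",(305,200,42,42))]:
    s=ld(n);g=cv2.cvtColor(s["img"],cv2.COLOR_RGB2GRAY)
    C=cv2.resize(g[y:y+h,x:x+w],None,fx=8,fy=8,interpolation=cv2.INTER_CUBIC)
    T,m=cv2.threshold(C,0,255,cv2.THRESH_OTSU)
    cs,_=cv2.findContours(m,cv2.RETR_EXTERNAL,cv2.CHAIN_APPROX_NONE);c=max(cs,key=cv2.contourArea)
    P=(cv2.convexHull(c)[:,0]+.5)/8-.5+[x,y]
    W=np.array([onz(s,p,.108)[:2] for p in P]);r=cv2.minAreaRect((W*1000).astype(np.float32))
    print(n,T,np.round(r[0],1),np.round(r[1],1),round(r[2],2));print(cv2.boxPoints(r).round(1).tolist())
    q=cv2.approxPolyDP(cv2.convexHull(c),40,True)[:,0]/8+[x,y];print(q.tolist(),[onz(s,p,.108)[:2].round(4).tolist() for p in q])
```

```text
scene1 352 [(np.float64(208.2), np.float64(212.3)), (np.float64(218.4), np.float64(222.5)), (np.float64(228.1), np.float64(231.6))]
scene1 356 [(np.float64(208.8), np.float64(213.1)), (np.float64(218.9), np.float64(223.2)), (np.float64(229.0), np.float64(232.2))]
scene1 360 [(np.float64(209.6), np.float64(213.7)), (np.float64(219.8), np.float64(224.0)), (np.float64(229.7), np.float64(233.0))]
scene1 364 [(np.float64(210.2), np.float64(214.4)), (np.float64(220.6), np.float64(224.7)), (np.float64(230.4), np.float64(233.7))]
scene1 368 [(np.float64(210.7), np.float64(215.2)), (np.float64(221.1), np.float64(225.3)), (np.float64(231.2), np.float64(234.2))]
scene1 372 [(np.float64(221.8), np.float64(226.1)), (np.float64(231.8), np.float64(235.0))]
209 [np.float64(350.9)]; 210 [np.float64(350.5)]; 211 [np.float64(350.6)]; 212 [np.float64(351.3)]; 213 [np.float64(355.2)]; 214 [np.float64(361.2)]; 219 [np.float64(350.4)]; 220 [np.float64(349.8)]; 221 [np.float64(349.8)]; 222 [np.float64(350.6)]; 223 [np.float64(354.1)]; 224 [np.float64(360.1)]; 228 [np.float64(351.0)]; 229 [np.float64(349.1)]
[... 1347 characters left out ...]
138.0 [541.2 -78.6] [149.8 137.1] 86.92
[[468.70001220703125, -149.6999969482422], [605.5999755859375, -157.10000610351562], [613.7000122070312, -7.5], [476.70001220703125, -0.10000000149011612]]
[[293.875, 208.625], [335.0, 215.625], [324.625, 247.125], [280.0, 238.875]] [[0.4794, -0.0063], [0.6123, -0.0123], [0.6064, -0.1549], [0.4746, -0.1493]]
side1 146.0 [542. -81.] [151.3 139.1] 86.48
[[468.0, -152.1999969482422], [606.7999877929688, -160.8000030517578], [616.0999755859375, -9.800000190734863], [477.29998779296875, -1.2000000476837158]]
[[335.125, 204.375], [346.25, 230.5], [311.875, 238.25], [309.625, 208.875]] [[0.614, -0.0193], [0.6014, -0.158], [0.4715, -0.1511], [0.5124, -0.0098]]
```

Run:
```python
from h import *
res=[]
for n,x0,x1,y0,y1 in [("scene1",353,369,200,240),("side1",352,369,182,216)]:
    s=ld(n);g=cv2.cvtColor(s["img"],cv2.COLOR_RGB2GRAY).astype(float)
    L=[[[],[]] for _ in range(3)]
    for x in range(x0,x1):
        v=g[y0:y1,x];hi=v>85
        up=np.flatnonzero(~hi[:-1]&hi[1:]);dn=np.flatnonzero(hi[:-1]&~hi[1:])
        for i in range(3):
            for k,e in ((0,up[i]),(1,dn[dn>up[i]][0])): L[i][k].append((x,e+(85-v[e])/(v[e+1]-v[e])+y0))
    for i,z in enumerate((.145,.105,.065)):
        for k in (0,1):
            if n=="scene1" and i==2 and k==1: continue
            W=np.array([onz(s,p,z-.006*k)[:2] for p in L[i][k]])
            m,c=np.polyfit(W[:,0],W[:,1],1);yw=m*.7+c
            off=.0725 if k==0 else .0605
            th=np.arctan(m);print(n,z,k,"yaw",round(np.degrees(th),2),"mid y at x=.7:",round((yw-off/np.cos(th))*1000,1))
# front ends: mid of front face of rails (y 66.5, z-3mm)
a,b=ld("scene1"),ld("side1")
for z,p,q in [(.145,(350.5,210.3),(346,195)),(.105,(349.8,220.5),(345.3,202.5)),(.065,(349.1,229.8),(344.4,209.5))]:
    print(z,onz(a,p,z-.003),onz(b,q,z-.003),tri([ray(a,p),ray(b,q)])[0])
# head top edges, scene: left & right edges of top at z .345
s=ld("scene")
for nm,p,q in [("front",(381,154),(372,205)),]: print(onz(s,p,.345),onz(s,q,.345))
```

```text
scene1 0.145 0 yaw -2.79 mid y at x=.7: -84.8
scene1 0.145 1 yaw -3.01 mid y at x=.7: -85.4
scene1 0.105 0 yaw -3.19 mid y at x=.7: -84.8
scene1 0.105 1 yaw -3.25 mid y at x=.7: -85.4
scene1 0.065 0 yaw -3.17 mid y at x=.7: -85.1
side1 0.145 0 yaw -2.97 mid y at x=.7: -86.2
side1 0.145 1 yaw -3.45 mid y at x=.7: -91.3
side1 0.105 0 yaw -3.31 mid y at x=.7: -85.9
side1 0.105 1 yaw -3.14 mid y at x=.7: -91.4
side1 0.065 0 yaw -3.54 mid y at x=.7: -85.9
side1 0.065 1 yaw -3.04 mid y at x=.7: -91.4
0.145 [ 0.65922956 -0.01794835  0.142     ] [ 0.6586159  -0.01681503  0.142     ] [ 0.65914577 -0.01577565  0.14056146]
0.105 [ 0.65978629 -0.01843668  0.102     ] [ 0.65834478 -0.01721724  0.102     ] [ 0.65956296 -0.01481867  0.09914251]
0.065 [ 0.65994511 -0.01664674  0.062     ] [ 0.65773399 -0.01611847  0.062     ] [ 0.65957346 -0.01245322  0.0580702 ]
[ 0.72734094 -0.01419238  0.345     ] [ 0.72327526 -0.24013907  0.345     ]
```

Rails give the machine line: yaw −3.1°, origin about (0.684, −0.086). The head top's centre line (−87.7 against −87.2 mm at x = 0.7) and the rail fronts at x = 0.659 agree. Next is fine alignment, then entry.

{"name": "send_rows", "arguments": {
  "commands": [
    [1,[0,0.08,-0.3],-0.06],
    [1,[0,0.08,-0.6],-0.06],
    [1,[0,0.08,-1.0],-0.06],
    [1,[0,0.08,-1.11],-0.06],
    [1,[0.2,0.07,-1.11],-0.06],
    [1,[0.5,0.053,-1.11],-0.06],
    [1,[0.8,0.037,-1.11],-0.06],
    [1,[0.8,0.037,-1.11],-0.06],
    [1,[0.8,0.037,-1.11],-0.06],
    [1,[0.8,0.037,-1.11],-0.06]
  ]
}}

```text
clock: 6.17
tool_pos: [0.4613, -0.075, 0.0849]
orientation: [-1.17, 1.234, 1.17]
wrist_force: [0.3, 0.6, -1.2]
opening: 0.152
```

Run:
```python
from h import *
from rig import state,snapshot
st=state();print(st["clock"],st["tool_pos"],st["wrist_force"])
ims=[]
for n,(x,y,w,h) in [("scene",(285,190,110,90)),("side",(290,180,110,90))]:
    s=snapshot(n);pickle.dump(s,open(n+"2.pkl","wb"));ims.append(cv2.resize(s["img"][y:y+h,x:x+w,::-1],(400,327),interpolation=cv2.INTER_CUBIC))
cv2.imwrite("pics/pre2.png",np.hstack(ims))
```

```text
6.1667 [ 0.46128259 -0.07495045  0.08490679] [ 0.26089986  0.59682919 -1.15405747]
```

View pics/pre2.png

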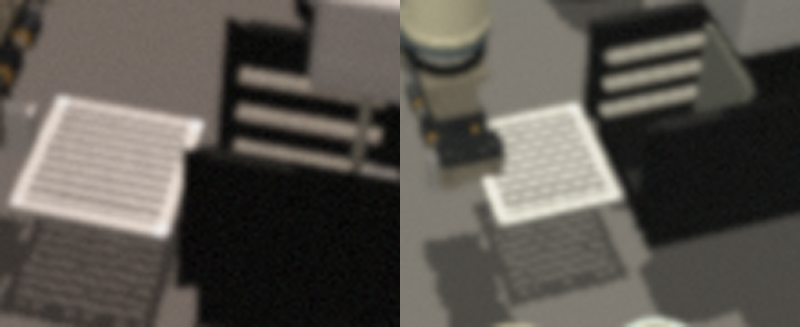

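Run:
```python
from h import *
a,b=ld("scene2"),ld("side2")
for p,q in [((340,223.5),(339,208.6)),((330.4,254.6),(350.5,233.6))]: print(tri([ray(a,p),ray(b,q)]),onz(a,p,.08),onz(b,q,.08))
```

```text
(array([ 0.63001213, -0.02340309,  0.08605285]), [np.float64(0.00196279947526032), np.float64(0.001962799475260283)]) [ 0.62961942 -0.01361278  0.08      ] [ 0.63146611 -0.020474    0.08      ]
(array([ 0.6231062 , -0.1524771 ,  0.07813537]), [np.float64(0.0009631876567306087), np.float64(0.0009631876567307722)]) [ 0.62351326 -0.15298508  0.08      ] [ 0.62181283 -0.15509447  0.08      ]
```

{"name": "send_rows", "arguments": {
  "commands": [
    [1,[0.12,-0.0065,0],0],
    [1,[0.24,-0.013,0],0],
    [1,[0.36,-0.02,0],0],
    [1,[0.48,-0.026,0],0],
    [1,[0.6,-0.033,0],0],
    [1,[0.72,-0.039,0],0],
    [1,[0.84,-0.046,0],0],
    [1,[0.96,-0.052,0],0],
    [1,[1.08,-0.059,0],0],
    [1,[1.2,-0.065,0],0]
  ]
}}

```text
clock: 7.1
tool_pos: [0.4915, -0.0766, 0.0848]
orientation: [-1.17, 1.234, 1.17]
wrist_force: [0.1, 0.6, -1.9]
opening: 0.151
```

{"name": "send_rows", "arguments": {
  "commands": [
    [1,[0.1,-0.0055,0],0],
    [1,[0.2,-0.011,0],0],
    [1,[0.3,-0.016,0],0],
    [1,[0.4,-0.022,0],0],
    [1,[0.5,-0.027,0],0],
    [1,[0.5,-0.027,0],0]
  ]
}}

```text
clock: 7.6
tool_pos: [0.5043, -0.0773, 0.0849]
orientation: [-1.17, 1.234, 1.169]
wrist_force: [-0.8, -0.4, -1.1]
opening: 0.15
```

{"name": "send_rows", "arguments": {
  "commands": [
    [1,[0.12,-0.0065,0],0],
    [1,[0.24,-0.013,0],0],
    [1,[0.36,-0.02,0],0],
    [1,[0.48,-0.026,0],0],
    [1,[0.6,-0.033,0],0],
    [1,[0.72,-0.039,0],0],
    [1,[0.84,-0.046,0],0],
    [1,[0.96,-0.052,0],0],
    [1,[1.08,-0.059,0],0],
    [1,[1.2,-0.065,0],0]
  ]
}}

```text
clock: 8.43
tool_pos: [0.534, -0.0789, 0.0848]
orientation: [-1.17, 1.234, 1.17]
wrist_force: [-0.3, 0.1, -2.4]
opening: 0.151
```

{"name": "send_rows", "arguments": {
  "commands": [
    [1,[0.12,-0.0065,0],0],
    [1,[0.24,-0.013,0],0],
    [1,[0.36,-0.02,0],0],
    [1,[0.48,-0.026,0],0],
    [1,[0.6,-0.033,0],0],
    [1,[0.72,-0.039,0],0],
    [1,[0.84,-0.046,0],0],
    [1,[0.96,-0.052,0],0],
    [1,[1.08,-0.059,0],0],
    [1,[1.2,-0.065,0],0]
  ]
}}

```text
clock: 9.27
tool_pos: [0.564, -0.0805, 0.0848]
orientation: [-1.17, 1.234, 1.17]
wrist_force: [0.4, -0.3, -1.6]
opening: 0.148
```

{"name": "send_rows", "arguments": {
  "commands": [
    [1,[0.12,-0.0065,0],0],
    [1,[0.24,-0.013,0],0],
    [1,[0.36,-0.02,0],0],
    [1,[0.48,-0.026,0],0],
    [1,[0.6,-0.033,0],0],
    [1,[0.7,-0.038,0],0],
    [1,[0.7,-0.038,0],0]
  ]
}}

```text
clock: 9.85
tool_pos: [0.5819, -0.0815, 0.0849]
orientation: [-1.17, 1.234, 1.169]
wrist_force: [0.0, -0.3, -1.9]
opening: 0.149
```

{"name": "send_rows", "arguments": {
  "commands": [
    [1,[0,0,-0.05],0],
    [1,[0,0,-0.1],0],
    [1,[0,0,-0.14],0],
    [1,[0,0,-0.18],0],
    [1,[0,0,-0.2],0],
    [1,[0,0,-0.2],0]
  ]
}}

```text
clock: 10.35
tool_pos: [0.5811, -0.0814, 0.0797]
orientation: [-1.17, 1.234, 1.17]
wrist_force: [0.1, 0.0, -1.0]
opening: 0.149
```

{"name": "send_rows", "arguments": {
  "commands": [
    [1,[0,0,-0.02],0],
    [1,[0,0,-0.04],0],
    [1,[0,0,-0.06],0],
    [1,[0,0,-0.06],0]
  ]
}}

```text
clock: 10.68
tool_pos: [0.5812, -0.0814, 0.0782]
orientation: [-1.17, 1.234, 1.17]
wrist_force: [0.5, 0.7, -0.9]
opening: 0.151
```

Continue down in half-millimetre steps until contact.

{"name": "send_rows", "arguments": {
  "commands": [
    [1,[0,0,-0.02],0],
    [1,[0,0,-0.04],0],
    [1,[0,0,-0.04],0]
  ]
}}

```text
clock: 10.93
tool_pos: [0.5813, -0.0814, 0.0775]
orientation: [-1.17, 1.234, 1.17]
wrist_force: [-1.9, 0.5, -0.3]
opening: 0.15
```

{"name": "send_rows", "arguments": {
  "commands": [
    [1,[0,0,-0.02],0],
    [1,[0,0,-0.04],0],
    [1,[0,0,-0.04],0]
  ]
}}

```text
clock: 11.18
tool_pos: [0.5812, -0.0814, 0.0769]
orientation: [-1.17, 1.234, 1.169]
wrist_force: [-4.2, 0.1, 6.4]
opening: 0.15
```

{"name": "send_rows", "arguments": {
  "commands": [
    [0.2,[0,0,0.04],0],
    [0.2,[0,0,0.04],0],
    [0.2,[0,0,0.04],0],
    [0.2,[0,0,0.04],0],
    [0.2,[0,0,0.04],0],
    [0.2,[0,0,0.04],0],
    [0.2,[0,0,0.04],0],
    [0.2,[0,0,0.04],0]
  ]
}}

```text
clock: 11.85
tool_pos: [0.5812, -0.0814, 0.0773]
orientation: [-1.17, 1.234, 1.17]
wrist_force: [-0.9, -0.5, 0.3]
opening: 0.399
```

{"name": "send_rows", "arguments": {
  "commands": [
    [0.2,[0,0,0.8],0],
    [0.2,[0,0,1.6],0],
    [0.2,[0,0,2.2],0],
    [0.2,[-0.8,0.04,2.2],0],
    [0.6,[-1.6,0.09,2.2],0],
    [1,[-2.2,0.12,2.2],0],
    [1,[-2.2,0.12,2.2],0],
    [1,[-2.2,0.12,2.2],0],
    [1,[-2.2,0.12,2.2],0],
    [1,[-2.2,0.12,2.2],0]
  ]
}}

```text
clock: 12.68
tool_pos: [0.5274, -0.0785, 0.1325]
orientation: [-1.17, 1.233, 1.169]
wrist_force: [-0.3, 0.4, 0.0]
opening: 0.005
```

Run:
```python
from h import *
from rig import state,snapshot
st=state();print(st["clock"],st["tool_pos"],st["wrist_force"],st["opening"])
ims=[]
for n,(x,y,w,h) in [("scene",(300,180,110,90)),("side",(300,170,110,90))]:
    s=snapshot(n);pickle.dump(s,open(n+"3.pkl","wb"));ims.append(cv2.resize(s["img"][y:y+h,x:x+w,::-1],(400,327),interpolation=cv2.INTER_CUBIC))
w,_=wrist("w3")
cv2.imwrite("pics/on.png",np.vstack([np.hstack(ims),cv2.resize(w["img"][200-0:400,:,::-1],(800,250))]))
```

```text
12.6833 [ 0.52742758 -0.07854806  0.13247665] [-0.26288024  0.39390565  0.01053231] 0.005034518919355927
```

View pics/on.png

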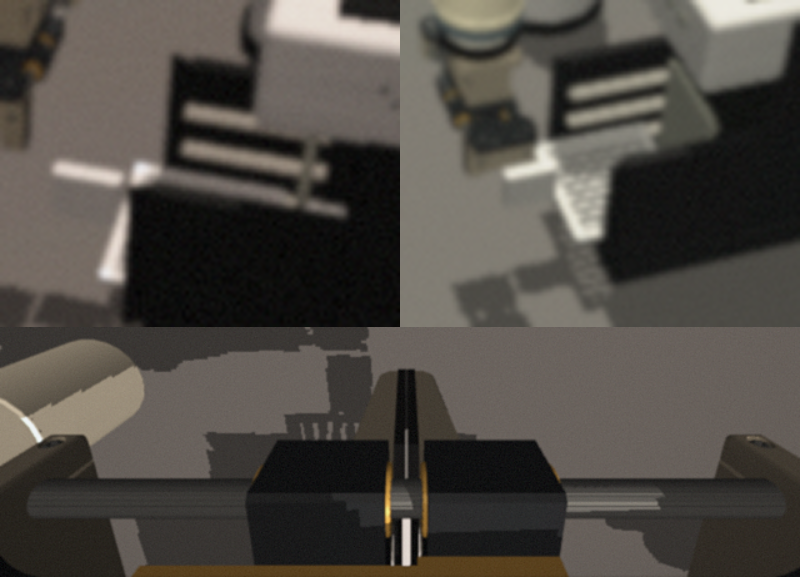

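{"name": "send_rows", "arguments": {
  "commands": [
    [1,[0,0,-0.8],0],
    [1,[0,0,-1.6],0],
    [1,[0,0,-2.3],0],
    [1,[0,0,-2.3],0],
    [1,[0.1,-0.005,-2.3],0],
    [1,[0.2,-0.011,-2.3],0],
    [1,[0.3,-0.016,-2.3],0],
    [1,[0.4,-0.022,-2.3],0],
    [1,[0.5,-0.027,-2.3],0],
    [1,[0.5,-0.027,-2.3],0]
  ]
}}

```text
clock: 13.67
tool_pos: [0.5398, -0.0792, 0.0755]
orientation: [-1.171, 1.233, 1.168]
wrist_force: [0.2, 0.1, -0.1]
opening: 0.0
```

{"name": "send_rows", "arguments": {
  "commands": [
    [1,[0.08,-0.004,0],0],
    [1,[0.16,-0.009,0],0],
    [1,[0.24,-0.013,0],0],
    [1,[0.32,-0.017,0],0],
    [1,[0.4,-0.022,0],0]
  ]
}}

```text
clock: 14.08
tool_pos: [0.5489, -0.0797, 0.0748]
orientation: [-1.17, 1.234, 1.17]
wrist_force: [-0.3, -0.1, 0.4]
opening: 0.004
```

{"name": "send_rows", "arguments": {
  "commands": [
    [1,[0.06,-0.003,0],0],
    [1,[0.12,-0.006,0],0],
    [1,[0.18,-0.01,0],0],
    [1,[0.24,-0.013,0],0],
    [1,[0.3,-0.016,0],0]
  ]
}}

```text
clock: 14.5
tool_pos: [0.5562, -0.08, 0.0748]
orientation: [-1.169, 1.234, 1.17]
wrist_force: [-1.5, 0.5, 1.6]
opening: 0.004
```

{"name": "send_rows", "arguments": {
  "commands": [
    [1,[0.04,-0.002,0],0],
    [1,[0.08,-0.004,0],0],
    [1,[0.12,-0.006,0],0],
    [1,[0.16,-0.009,0],0]
  ]
}}

```text
clock: 14.83
tool_pos: [0.5603, -0.0803, 0.0748]
orientation: [-1.17, 1.234, 1.17]
wrist_force: [-0.6, -0.1, 0.6]
opening: 0.003
```

{"name": "send_rows", "arguments": {
  "commands": [
    [1,[0.04,-0.002,0],0],
    [1,[0.08,-0.004,0],0],
    [1,[0.12,-0.006,0],0]
  ]
}}

```text
clock: 15.08
tool_pos: [0.562, -0.0804, 0.0747]
orientation: [-1.168, 1.236, 1.172]
wrist_force: [-8.7, 0.3, 6.1]
opening: 0.003
```

{"name": "send_rows", "arguments": {
  "commands": [
    [1,[0.04,-0.002,0],0],
    [1,[0.08,-0.004,0],0],
    [1,[0.12,-0.006,0],0]
  ]
}}

```text
clock: 15.33
tool_pos: [0.563, -0.0804, 0.0745]
orientation: [-1.167, 1.238, 1.175]
wrist_force: [-12.9, -0.0, 8.8]
opening: 0.004
```

{"name": "send_rows", "arguments": {
  "commands": [
    [1,[0,0,0],0],
    [1,[0,0,0],0],
    [1,[0,0,0],0],
    [1,[0,0,0],0]
  ]
}}

```text
clock: 15.67
tool_pos: [0.5633, -0.0804, 0.0744]
orientation: [-1.167, 1.238, 1.174]
wrist_force: [-9.9, -0.4, 7.5]
opening: 0.006
```

{"name": "send_rows", "arguments": {
  "commands": [
    [1,[0.02,-0.001,0],0],
    [1,[0.04,-0.002,0],0],
    [1,[0.04,-0.002,0],0],
    [1,[0.04,-0.002,0],0]
  ]
}}

```text
clock: 16.0
tool_pos: [0.5643, -0.0805, 0.0745]
orientation: [-1.167, 1.238, 1.174]
wrist_force: [-11.9, 0.1, 8.4]
opening: 0.004
```

Run:
```python
from h import *
from rig import state,snapshot
st=state();print(st["clock"],st["tool_pos"],st["wrist_force"],st["wrist_torque"])
ims=[]
for n,(x,y,w,h) in [("scene",(310,195,80,65)),("side",(320,175,80,65))]:
    s=snapshot(n);pickle.dump(s,open(n+"4.pkl","wb"));ims.append(cv2.resize(s["img"][y:y+h,x:x+w,::-1],(400,325),interpolation=cv2.INTER_CUBIC))
cv2.imwrite("pics/push.png",np.hstack(ims))
```

```text
16.0 [ 0.56426377 -0.0804722   0.07445772] [-11.91230361   0.14753047   8.3859589 ] [-0.03936499  1.63959802 -0.01865366]
```

View pics/push.png

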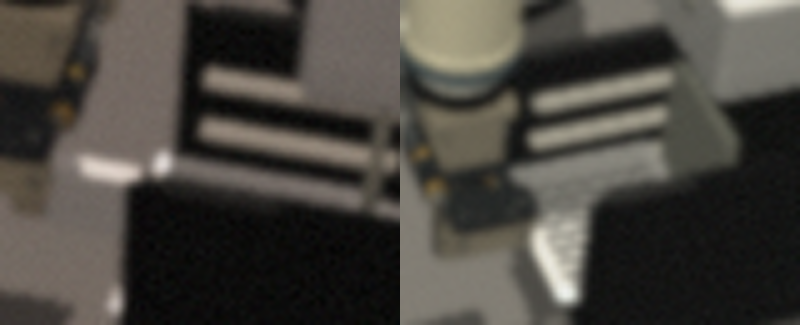

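Steady about 12 N, moving 1:1 with the command, so the plate is sliding the seat. I'll ease the downward friction slightly and continue in small steps.

{"name": "send_rows", "arguments": {
  "commands": [
    [1,[0.0,0,0.04],0],
    [1,[0.02,-0.001,0.04],0],
    [1,[0.04,-0.002,0.04],0],
    [1,[0.06,-0.003,0.04],0],
    [1,[0.08,-0.004,0.04],0]
  ]
}}

```text
clock: 16.52
tool_pos: [0.5673, -0.0806, 0.0752]
orientation: [-1.168, 1.237, 1.172]
wrist_force: [-5.5, 0.1, 0.3]
opening: 0.002
```

{"name": "send_rows", "arguments": {
  "commands": [
    [1,[0.02,-0.001,0.02],0],
    [1,[0.04,-0.002,0.02],0],
    [1,[0.06,-0.003,0.02],0],
    [1,[0.08,-0.004,0.02],0]
  ]
}}

```text
clock: 16.85
tool_pos: [0.5693, -0.0807, 0.0756]
orientation: [-1.168, 1.237, 1.173]
wrist_force: [-6.7, -0.8, 0.4]
opening: 0.004
```

{"name": "send_rows", "arguments": {
  "commands": [
    [1,[0.02,-0.001,0],0],
    [1,[0.04,-0.002,0],0],
    [1,[0.06,-0.003,0],0]
  ]
}}

```text
clock: 17.1
tool_pos: [0.5708, -0.0808, 0.0756]
orientation: [-1.168, 1.237, 1.173]
wrist_force: [-5.4, -0.9, 0.3]
opening: 0.008
```

Now a clean 6 N slide, matching the seat's stiffness.

{"name": "send_rows", "arguments": {
  "commands": [
    [1,[0.02,-0.001,0],0],
    [1,[0.04,-0.002,0],0],
    [1,[0.06,-0.003,0],0]
  ]
}}

```text
clock: 17.35
tool_pos: [0.5713, -0.0808, 0.0754]
orientation: [-1.167, 1.238, 1.174]
wrist_force: [-10.5, -0.6, 1.6]
opening: 0.003
```

{"name": "send_rows", "arguments": {
  "commands": [
    [1,[0.02,-0.001,0],0],
    [1,[0.04,-0.002,0],0],
    [1,[0.04,-0.002,0],0]
  ]
}}

```text
clock: 17.6
tool_pos: [0.5711, -0.0808, 0.075]
orientation: [-1.166, 1.24, 1.176]
wrist_force: [-11.3, -0.7, 1.8]
opening: 0.005
```

{"name": "send_rows", "arguments": {
  "commands": [
    [1,[0.02,-0.001,0],0],
    [1,[0.04,-0.002,0],0],
    [1,[0.04,-0.002,0],0]
  ]
}}

```text
clock: 17.85
tool_pos: [0.5711, -0.0808, 0.0749]
orientation: [-1.165, 1.241, 1.177]
wrist_force: [-15.2, -0.4, 3.7]
opening: 0.004
```

{"name": "send_rows", "arguments": {
  "commands": [
    [1,[0.02,-0.001,0.01],0],
    [1,[0.04,-0.002,0.02],0],
    [1,[0.04,-0.002,0.02],0]
  ]
}}

```text
clock: 18.1
tool_pos: [0.5711, -0.0808, 0.075]
orientation: [-1.163, 1.242, 1.179]
wrist_force: [-17.0, -1.1, 2.9]
opening: 0.004
```

{"name": "send_rows", "arguments": {
  "commands": [
    [1,[-0.1,0.005,0],0],
    [1,[-0.3,0.016,0],0],
    [1,[-0.8,0.04,0],0],
    [1,[-1.6,0.09,0],0],
    [1,[-2,0.11,1],0],
    [1,[-2,0.11,2.2],0],
    [1,[-2,0.11,3.6],0],
    [1,[-2,0.11,5],0],
    [1,[-2,0.11,5],0],
    [1,[-2,0.11,5],0]
  ]
}}

```text
clock: 18.93
tool_pos: [0.5292, -0.0786, 0.2042]
orientation: [-1.173, 1.23, 1.165]
wrist_force: [-0.2, 0.3, 0.3]
opening: 0.005
```

Run:
```python
from h import *
from rig import state,snapshot
st=state();print(st["clock"],st["tool_pos"],st["wrist_force"])
ims=[]
for n,(x,y,w,h) in [("scene",(320,195,80,65)),("side",(320,175,80,65))]:
    s=snapshot(n);pickle.dump(s,open(n+"5.pkl","wb"));ims.append(cv2.resize(s["img"][y:y+h,x:x+w,::-1],(400,325),interpolation=cv2.INTER_CUBIC))
cv2.imwrite("pics/fin.png",np.hstack(ims))
```

```text
18.9333 [ 0.52919542 -0.07863482  0.20423272] [-0.20831743  0.30195928  0.2536788 ]
```

View pics/fin.png

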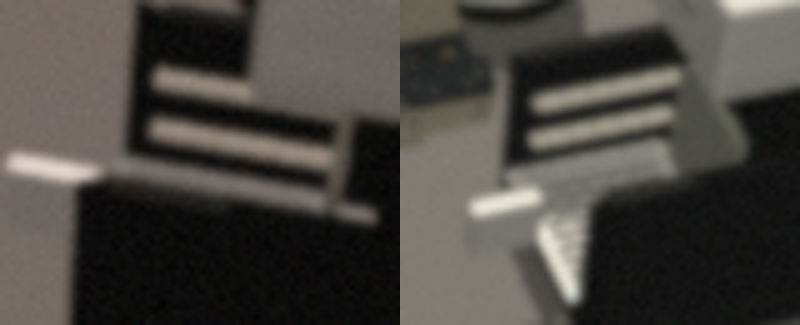

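Run:
```python
from h import *
a,b=ld("scene5"),ld("side5")
th=np.radians(-3.1);o=np.array([.684,-.0863])
def mf(X): d=X[:2]-o;c,s=np.cos(th),np.sin(th);return np.round([1e3*(c*d[0]+s*d[1]),1e3*(-s*d[0]+c*d[1]),1e3*X[2]],1)
for p,q in [((321.6,227.3),(334.2,217)),((340.3,230.5),(348,214))]: print(mf(tri([ray(a,p),ray(b,q)])[0]),mf(onz(a,p,.115)),mf(onz(b,q,.115)))
# cups unmoved: image difference at cups
for n,m,(x,y,w,h) in [("scene","scene5",(180,255,140,120)),("side","side5",(270,260,110,80))]:
    d=cv2.absdiff(cv2.blur(ld(n)["img"],(3,3)),cv2.blur(ld(m)["img"],(3,3)))[y:y+h,x:x+w];print(n,d.max(),(d>25).mean())
```

```text
[-100.6   -4.3  115.4] [-100.6   -1.4  115. ] [-101.3   -6.1  115. ]
[-44.8  -2.2 113.9] [-44.3  -0.4 115. ] [-46.3  -5.9 115. ]
scene 94 0.21541666666666667
side 89 0.26412878787878785
```

Run:
```python
from h import *
cv2.imwrite("pics/cups.png",np.hstack([cv2.resize(ld(n)["img"][255:375,180:320,::-1],None,fx=2.8,fy=2.8) for n in ("scene","scene5")]))
```

```text
(no output)
```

View pics/cups.png

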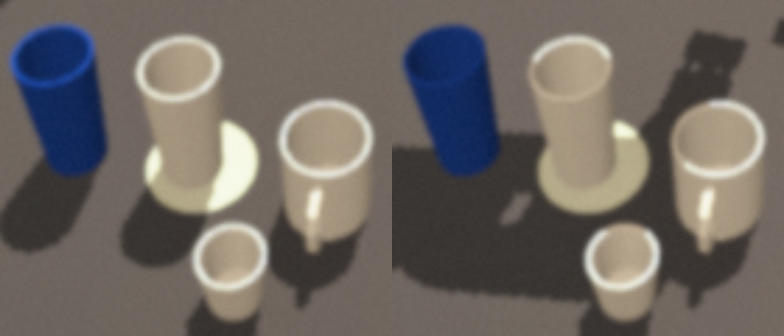

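The cups have not moved; only the arm's shadow differs. The latte cup stands on the coaster, so I'm handing in.

```bash
python3 -c "
from rig import job_done;print(job_done())"
```

```text
the job is handed in; nothing more can be done
None
```

The grate is fitted on the lowest rail pair, because the latte cup is the one on the coaster. I handed the job in at about 19 s of the 67 s allowed.

- **Grate and entry:** I took the rightmost grate by its fin and slid it level into the bay. I lowered it onto the rails and let go there. Then I pushed the fin home with the shut fingers.
- **Seat and force:** The seat slid at about 6 N once I eased off the downward friction. It stopped firmly after about 10 mm of travel. The push then rose to 17 N with no further motion, so I backed off.
- **Final position:** In the last pictures the fin's centre is about 73 mm before the machine's origin, inside the expected 70–80 mm. The fin's top is at about 115 mm and level to within 1.5 mm, which fits the low rails. The robot is clear of the grate, and the cups are where they were.
- **Disagreement:** The two cameras disagree by about 5 mm on the fin's sideways position (about −1 against −6 mm). Both are inside the 12 mm limit.
- **Not measured:** The seat's travel was judged only by feel and fin position. My automatic picture comparison of the cups showed large differences, but viewing the pictures showed they came from the arm's shadow.

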